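# Squeeze-sort the rubber mounts

### The job

Three rubber mounts off the drill stand on the bench and look alike, but some may have perished: squeeze each one gently between its steel plates to feel whether it is firm or has gone soft. Stand every firm mount in a slot of its own in the black rack, fully home, and set every soft mount down upright on the floor of the open white case; do not squeeze hard, drop a mount, or disturb the other things on the bench.

Things in the scene. Friction and masses are not known exactly. Their poses are not given: they have to be found in the camera images.
- mount_1: one of three identical-looking rubber mounts: two square steel plates 40 x 40 x 5 mm on the ends of a black rubber core (35 mm across); 54 mm from plate to plate, 40 mm tall, 0.15 kg, standing on the plates' edges. Origin: centre of its underside, z up, y from plate to plate: grip and squeeze it along y (plate faces at y = -27 and +27 mm). Half a turn is the same. Firmness cannot be seen
- mount_2: another mount, same size, look and axes as mount_1. Mounts give only along y and spring back: a firm one gives about 1 mm per 10 N (2 mm under 20 N), a perished soft one about 1 mm per 3 N (7 mm under 20 N), 11 mm at most. More than 50 N on a plate spoils a mount; 20 to 30 N is plenty
- mount_3: the third mount, same size, look, axes and behaviour as described for mount_1 and mount_2. While a mount is squeezed its origin shifts towards +y by about half of the give
- core_1 (a point): middle of the rubber core of mount_1, 20 mm above its underside (in a perished mount the core has sagged by 0.01 mm, which only the judge knows: far too little to see or measure, so squeeze)
- core_2 (a point): middle of the rubber core of mount_2, 20 mm above its underside (in a perished mount the core has sagged by 0.01 mm, which only the judge knows: far too little to see or measure, so squeeze)
- core_3 (a point): middle of the rubber core of mount_3, 20 mm above its underside (in a perished mount the core has sagged by 0.01 mm, which only the judge knows: far too little to see or measure, so squeeze)
- rack: black drill bit rack fixed to the bench, 205 mm (x) by 92 mm (y), 22 mm high, with three slots in a row along its x axis, 65 mm apart; at its far end (rack x = +103 to +138 mm) is a 30 mm high block with drill bits standing up to 90 mm above the bench. Origin: on the bench, under the middle slot.
- slot_1 (a point): in the rack: centre of the floor of a slot lined with grey rubber, the nearest the robot (rack x = -65 mm) of three alike. The floor is 10 mm above the bench; the slot is 12 mm deep, its mouth at 22 mm, 46 mm along the point's x and 60 mm along its y (3 mm of play all round a mount standing with its y along the slot's y, either way round). z up.
- slot_2 (a point): in the rack: centre of the floor of a slot lined with grey rubber, the middle one of three alike. The floor is 10 mm above the bench; the slot is 12 mm deep, its mouth at 22 mm, 46 mm along the point's x and 60 mm along its y (3 mm of play all round a mount standing with its y along the slot's y, either way round). z up.
- slot_3 (a point): in the rack: centre of the floor of a slot lined with grey rubber, the farthest (rack x = +65 mm) of three alike. The floor is 10 mm above the bench; the slot is 12 mm deep, its mouth at 22 mm, 46 mm along the point's x and 60 mm along its y (3 mm of play all round a mount standing with its y along the slot's y, either way round). z up.
- case_floor (a point): centre of the inner floor, 5 mm above the bench, of the open white plastic case fixed to the bench: 162 mm (x) by 137 mm (y) inside, walls 4 mm thick, rim 36 mm above the bench; its lid is folded back beyond its +x wall and stands up to 55 mm high. It lies on one side of the mounts, the rack on the other; the sides are swapped at random. z up.
- jar: bystander, leave alone: glass jam jar of rivets with steel lid, 68 mm across, 100 mm tall, upright, at the back of the bench
- hex_keys: bystander, leave alone: chrome hex key set standing in a black block 36 x 90 x 30 mm, keys up to 115 mm high, at the back
- mallet: bystander, leave alone: blue mallet lying down, head 55 x 90 x 60 mm, wooden handle 210 mm along its -x, at the back
- tape_measure: bystander, leave alone: grey tape measure, 50 x 30 mm, 48 mm high, standing near the mounts
- grease_tin: bystander, leave alone: plain steel tin, 48 mm across, 40 mm high, standing near the mounts
- screwdriver: bystander, leave alone: screwdriver, 190 mm long, lying crosswise in front of the robot, nearer than the mounts
Not all that is in view belongs to the job. What is shaped like the mount_1 but green or yellow is not meant. What is shaped like the mount_2 but blue or yellow is not meant.

How it is judged:
On the way:
1. a mount is squeezed between the fingers, standing where it was on the bench (((contact force between the fingers and mount_1 above 6 N and distance of mount_1 from where it was at the start of the episode below 0.02 m) or (contact force between the fingers and mount_2 above 6 N and distance of mount_2 from where it was at the start of the episode below 0.02 m) or (contact force between the fingers and mount_3 above 6 N and distance of mount_3 from where it was at the start of the episode below 0.02 m))), for 0.1 s.
At the end, for the whole second after the job is handed in: each firm mount stands in a rack slot of its own (within 8 mm of its centre, underside within 4 mm of its floor), each soft one on the case floor (centre within 65 mm in x, 55 mm in y of the floor's centre, underside within 6 mm), all upright within 7 degrees, at rest (((z of core_1 in the frame of mount_1 above 0.019995 m and ((horizontal distance between mount_1 and slot_1 below 0.008 m and z of mount_1 in the frame of slot_1 below 0.004 m) or (horizontal distance between mount_1 and slot_2 below 0.008 m and z of mount_1 in the frame of slot_2 below 0.004 m) or (horizontal distance between mount_1 and slot_3 below 0.008 m and z of mount_1 in the frame of slot_3 below 0.004 m))) or (z of core_1 in the frame of mount_1 below 0.019995 m and (x of mount_1 in the frame of case_floor between -0.065 and 0.065 m and y of mount_1 in the frame of case_floor between -0.055 and 0.055 m and z of mount_1 in the frame of case_floor between -0.006 and 0.006 m))) and ((z of core_2 in the frame of mount_2 above 0.019995 m and ((horizontal distance between mount_2 and slot_1 below 0.008 m and z of mount_2 in the frame of slot_1 below 0.004 m) or (horizontal distance between mount_2 and slot_2 below 0.008 m and z of mount_2 in the frame of slot_2 below 0.004 m) or (horizontal distance between mount_2 and slot_3 below 0.008 m and z of mount_2 in the frame of slot_3 below 0.004 m))) or (z of core_2 in the frame of mount_2 below 0.019995 m and (x of mount_2 in the frame of case_floor between -0.065 and 0.065 m and y of mount_2 in the frame of case_floor between -0.055 and 0.055 m and z of mount_2 in the frame of case_floor between -0.006 and 0.006 m))) and ((z of core_3 in the frame of mount_3 above 0.019995 m and ((horizontal distance between mount_3 and slot_1 below 0.008 m and z of mount_3 in the frame of slot_1 below 0.004 m) or (horizontal distance between mount_3 and slot_2 below 0.008 m and z of mount_3 in the frame of slot_2 below 0.004 m) or (horizontal distance between mount_3 and slot_3 below 0.008 m and z of mount_3 in the frame of slot_3 below 0.004 m))) or (z of core_3 in the frame of mount_3 below 0.019995 m and (x of mount_3 in the frame of case_floor between -0.065 and 0.065 m and y of mount_3 in the frame of case_floor between -0.055 and 0.055 m and z of mount_3 in the frame of case_floor between -0.006 and 0.006 m))) and linear speed of each of mount_1, mount_2, mount_3 below 0.02 m/s and angle between each of mount_1, mount_2, mount_3's own z axis and vertical below 0.12 rad); the robot touches nothing.
It fails at once if a mount is squeezed with more than 50 N (contact force between the fingers and mount_1 above 100 N or contact force between the fingers and mount_2 above 100 N or contact force between the fingers and mount_3 above 100 N).
It fails at once if a mount is dropped (falls freely faster than 0.7 m/s, some 25 mm) ((contact force between the fingers and mount_1 below 0.3 N and linear speed of mount_1 above 0.7 m/s) or (contact force between the fingers and mount_2 below 0.3 N and linear speed of mount_2 above 0.7 m/s) or (contact force between the fingers and mount_3 below 0.3 N and linear speed of mount_3 above 0.7 m/s)).
It fails at once if a bystander is shifted by more than 30 mm (distance of any of jar, hex_keys, mallet, tape_measure, grease_tin, screwdriver from where it was at the start of the episode above 0.03 m).
It fails at once if the jar is tipped (angle between jar's own z axis and vertical above 0.5 rad).
It also fails if it takes over 61 s, if anything falls off the work surface, if the arm or the gripper's body presses on something with over 40 N, if the wrist force passes 120 N, or if a joint passes its speed limit or range.

### The arm

A 6-joint arm with a two-finger parallel gripper is mounted at the origin on the work surface. World frame = base frame: x ahead of the robot, y to its left, z up, the work surface at z = 0. Lengths are in m, angles in rad, forces in N, time in s.
With the tool pointing down it reaches from about 0.25 to 0.775 m from the base axis. Payload 4 kg.
Tool frame: the origin (TCP) lies at the very end of the fingers, on their centre line; the grasp point (between the pads) lies 19 mm behind it; z points along the fingers, y is the direction in which the jaws open and shut (so a half turn about z gives the same grasp; the last joint's range is limited). The gripper opens to 94 mm and grips with 3 to 60 N. Pads are 16 mm wide; open, the fingers measure 119 mm over their backs; the gripper's body (75 mm by 177 mm) begins 78 mm behind the grasp point.
Start: joints at [-1.24, 0.087, 1.371, -0, 1.684, -0.103], TCP at [0.231, -0.499, 0.206] pointing down, gripper open.
Joint ranges: [-3.1, 3.1], [-0.76, 2.03], [0.27, 2.55], [-1.08, 4.22], [0.17, 2.65], [-2.57, 2.57]. Speed limits (rad/s): [2.79, 2.79, 3.14, 3.14, 3.14, 3.14].

### API

Orientations are given as [roll, pitch, yaw] about the fixed x, y, z axes, in that order (R = Rz(yaw) Ry(pitch) Rx(roll)).
In Python, from bench import robot, snapshot, calibration gives the robot as it stands. The module is installed in compiled form; this text tells all that it offers.
- The arm moves only by the tool servo_tool, never from a script. Its argument "series" is text: rows parted by semicolons, each of 5 numbers parted by spaces: the closure, from -1 (fully open) to 1 (shut), then the shift along the tool's x, y, z in cm, then the turn about the tool's z in rad. A call has 1 to 20 rows; each row is the pose to reach, as a shift and turn from the pose commanded when the call began, along the tool's axes at that moment; what a row does not reach only later rows make up. A row lasts 1/12 s, in which the tool goes at most 41.7 mm and 7.16 degrees, less where a joint would pass 70% of its speed; a pose out of reach is approached as far as the arm can. A call with a gripper value outside its range is refused whole. The fingers move at their own pace and stop on an object; the grip force is fixed at half the most. Time passes only in rows, so rows that repeat a pose let the fingers close. It gives the time, the measured TCP pose, the force and the opening at its end, in the units of the state.
- robot.get_obs(): the state, without advancing time (a new reading comes with each control period).
- snapshot(name): name is "scene" or "top"; returns (picture, depth): 480x640x3 uint8, red, green, blue; 480x640 float32, m along the optical axis (not along the pixel's ray), 0 where there is no reading.
- calibration(name): a dict with "fx", "fy", "cx", "cy" (pixels), "rvec" (rotation vector, rad) and "tvec" (3), from world to camera coordinates, as OpenCV has them. Camera axes: x right, y down, z forward; pixel columns grow to the right and rows downward; lengths in m; the calibration is good to about 2 mm. A picture is of the moment at which its call begins. calibration takes no time and is no camera call.
- robot.close_job(): hands the job in, once; it reports no verdict.
The state is a dict: "time": time; "joint_positions": joint angles; "qvel": joint speeds; "joint_torque": joint torques, N m; "tool_pos": TCP position; "ee_rot": TCP orientation; "wrist_force": force on the tool from outside, world axes, zero at the start; "wrist_torque": the same for the moment, N m; "width": finger opening in m.
Only numpy, scipy, OpenCV 4.12 (cv2) and the standard library are available. Lean on these libraries where they do the work, as an engineer would, in place of code of your own. Each camera call takes 0.05 s, during which the arm holds its last target. There are 200 camera calls.

## Working session

There is one attempt and no reset: what is moved stays moved. The work goes in short steps, Python scripts to look and compute and a tool call to move; the robot and the scene stay as the last step left them, time stands still between calls to the robot, and variables do not carry over. Pictures are saved under pics/ and viewed, about 8 in all and at most 12, crops included, and the job is handed in when it is done.

Besides the shell and the picture viewer there is one more tool, called after ">>>" in YAML: its name, and indented under it one key for each argument. servo_tool: Moves the arm, as the interface text tells. Its arguments: {"type":"object","properties":{"series":{"type":"string"}},"required":["series"]}

```bash
mkdir -p pics
cat > h.py <<'E'
import numpy as np, cv2
from bench import robot, snapshot, calibration
def cam(n):
    c=calibration(n); K=np.array([[c['fx'],0,c['cx']],[0,c['fy'],c['cy']],[0,0,1.]])
    return K,cv2.Rodrigues(np.array(c['rvec'],float))[0],np.array(c['tvec'],float).ravel()
def ray(n,uv,z):
    K,R,t=cam(n); uv=np.atleast_2d(uv).astype(float)
    d=(np.linalg.inv(K)@np.c_[uv,np.ones(len(uv))].T).T@R; o=-R.T@t
    return o+d*((z-o[2])/d[:,2])[:,None]
def proj(n,P):
    K,R,t=cam(n); q=(np.atleast_2d(P)@R.T+t)@K.T; return q[:,:2]/q[:,2:]
def cloud(n,d):
    K,R,t=cam(n); v,u=np.mgrid[:480,:640]
    p=np.stack([(u-K[0,2])/K[0,0]*d,(v-K[1,2])/K[1,1]*d,d],-1)
    return (p-t)@R
E
python3 - <<'E'
from h import *
for n in("scene","top"):
    p,d=snapshot(n); np.savez(f'{n}0.npz',p=p,d=d); cv2.imwrite(f'pics/{n}0.png',p[...,::-1])
    K,R,t=cam(n); print(n,-R.T@t,R[2],K[0,0])
o=robot.get_obs(); print(o)
E
```

```text
scene [1.2971479  0.57670304 0.95782535] [-0.56832915 -0.44585005 -0.69153431] 572.2217245929285
top [0.4529851  0.01779    1.13870241] [ 0.10954104 -0.03053457 -0.99351316] 513.7947763107409
{'time': 0.1, 'joint_positions': array([-1.24007927e+00,  8.78870288e-02,  1.37207922e+00,  2.38077531e-05,
        1.68355712e+00, -1.03096549e-01]), 'qvel': array([ 0.0020177 , -0.00059794, -0.00578747, -0.0005488 ,  0.00061474,
        0.00061225]), 'joint_torque': array([ 2.87430237e-03, -3.41250587e+01, -3.03301978e+01,  7.20877480e-02,
        3.05026013e-02, -9.05659863e-05]), 'tool_pos': array([ 0.23103491, -0.49860224,  0.20443008]), 'ee_rot': array([-3.13967463e+00, -2.22233479e-04,  4.33816045e-01]), 'wrist_force': array([-0.15218581, -0.67248893, -0.22497472]), 'wrist_torque': array([ 0.01220752, -0.02923645, -0.02963429]), 'width': 0.09398450950744651}
```

View pics/top0.png

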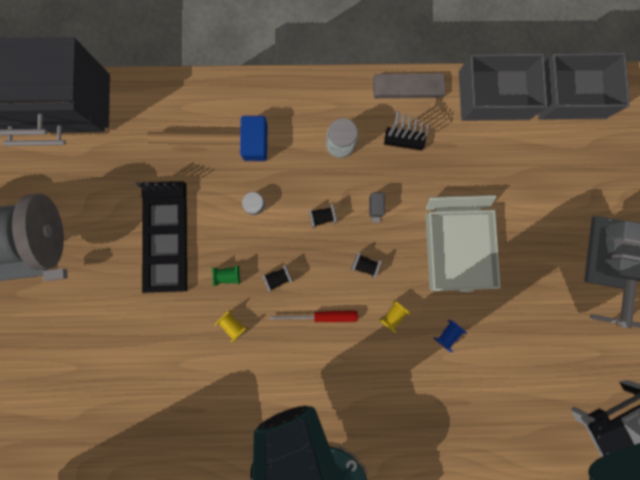

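View pics/scene0.png

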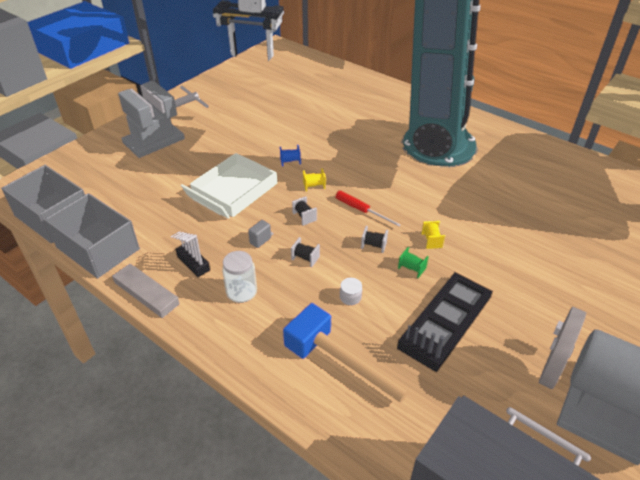

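The top view shows mounts at about (323,215), (277,278) and (367,264). The rack is on the left around (164,237) and the case on the right around (463,248). The scene view agrees. Next I'll measure them.

```bash
cat > meas.py <<'E'
from h import *
def mounts(p,d,guess,n='top'):
    W=cloud(n,d)
    for g in guess:
        m=(np.hypot(W[...,0]-g[0],W[...,1]-g[1])<.045)&(W[...,2]>.022)&(W[...,2]<.06)&(d>0)
        k,l,s,c=cv2.connectedComponentsWithStats(m.astype(np.uint8))
        i=1+np.argmax(s[1:,4]); P=W[l==i]; m=l==i
        zt=np.median(P[P[:,2]>.034][:,2])
        # contour of the blob's pixels cast on the top plane
        cn=max(cv2.findContours(m.astype(np.uint8),0,2)[0],key=len).reshape(-1,2)
        Q=ray(n,cn,.04)[:,:2]; r=cv2.minAreaRect((Q*1000).astype(np.float32)); b=cv2.boxPoints(r)
        # bright plates inside the blob
        g8=p.max(-1); pl=m&(g8>np.percentile(g8[m],30)+0)&(g8>90)
        e=[b[1]-b[0],b[2]-b[1]]; L=max(e,key=np.linalg.norm); ang=np.degrees(np.arctan2(L[1],L[0]))%180
        print(n,'ctr',np.round(r[0],1),'size',np.round(r[1],1),'long-axis deg',round(ang,1),'ztop',round(zt,4),s[i,4])
E
python3 - <<'E'
from meas import *
uv=[(323,215),(277,278),(367,264)]
g=ray('top',uv,.04)
for n in('top','scene'):
    z=np.load(f'{n}0.npz'); mounts(z['p'],z['d'],g,n)
z=np.load('top0.npz');W=cloud('top',z['d']);p=z['p']
print('z bench noise',W[300:305,100:110,2].round(4)[0])
# slots: grey within black
hsv=cv2.cvtColor(p,cv2.COLOR_RGB2HSV); 
m=((hsv[...,2]>60)&(hsv[...,1]<60)).astype(np.uint8); m[:,:140]=0;m[:,190:]=0;m[:190]=0;m[300:]=0
for c in cv2.findContours(m,0,2)[0]:
    if cv2.contourArea(c)>200:
        for h in(.01,.022):
            Q=ray('top',c.reshape(-1,2),h)[:,:2]*1000; r=cv2.minAreaRect(Q.astype(np.float32)); print('slot',h,np.round(r[0],1),np.round(r[1],1),round(r[2],1))
for n in('top','scene'):
    z=np.load(f'{n}0.npz');W=cloud(n,z['d']);X,Y,Z=np.moveaxis(W,-1,0)
    for nm,u,v,lo,hi in(('rack',164,250,.016,.026),('case',463,250,.028,.04)):
        c=ray('top',[(u,v)],.02)[0]
        k=(abs(X-c[0])<.13)&(abs(Y-c[1])<.12)&(Z>lo)&(Z<hi)&(z['d']>0)
        r=cv2.minAreaRect((W[k][:,:2]*1000).astype(np.float32)); print(n,nm,np.round(r[0],1),np.round(r[1],1),round(r[2],1),k.sum())
    u=z['p'].copy()
z=np.load('top0.npz')
for nm,u,v in(('tape',377,206),('tin',253,203),('scr',315,317),('green',226,275),('yel',395,316)):
    print(nm,ray('top',[(u,v)],.03)[0].round(3))
a=cv2.resize(p[180:300,130:500],None,fx=2.1,fy=2.1,interpolation=cv2.INTER_CUBIC);cv2.imwrite('pics/crop.png',a[...,::-1])
E
```

```text
top ctr [593.  -15.7] size [40.5 54.3] long-axis deg 101.9 ztop 0.0373 393
top ctr [460.9  84. ] size [39.  54.4] long-axis deg 112.0 ztop 0.0367 408
top ctr [ 483.9 -107.2] size [54.8 39.3] long-axis deg 68.8 ztop 0.0373 405
scene ctr [598.5  -8.3] size [54.6 62.3] long-axis deg 101.4 ztop 0.0379 365
scene ctr [466.5  91.1] size [55.2 58.3] long-axis deg 108.6 ztop 0.0382 307
scene ctr [489.  -98.4] size [74.9 47.8] long-axis deg 66.4 ztop 0.0377 310
z bench noise [ 0.0003 -0.0006 -0.0029 -0.0019 -0.0008 -0.0008  0.      0.0003 -0.0024
  0.0016]
slot 0.01 [476.2 325.2] [41.5 47.4] 0.5
slot 0.022 [476.  321.9] [41.1 46.9] 0.5
slot 0.01 [540.7 327. ] [50.8 39.4] 88.9
slot 0.022 [539.8 323.7] [50.3 39. ] 88.9
slot 0.01 [606.3 327.9] [41.4 50.2] 1.9
slot 0.022 [604.7 324.6] [40.9 49.7] 1.9
top rack [546.9 292.4] [220.1 166. ] 0.7 2350
top case [ 522.5 -321.2] [197.3 147.2] 0.6 910
scene rack [545.  293.5] [222.2 169.7] 0.7 1959
scene case [ 522.6 -318. ] [202.7 153. ] 0.4 761
tape [ 0.613 -0.136  0.03 ]
tin [0.625 0.134 0.03 ]
scr [0.377 0.004 0.03 ]
green [0.47  0.193 0.03 ]
yel [ 0.375 -0.167  0.03 ]
```

View pics/crop.png

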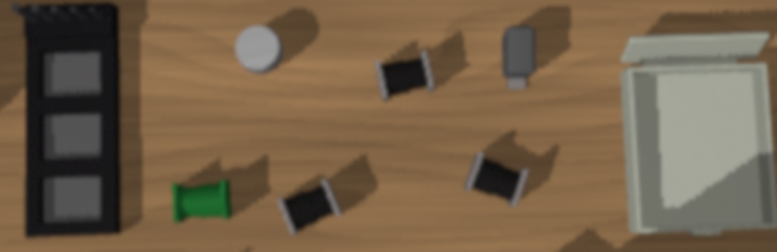

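The crop shows the rack slots as grey rectangles in the black rack, the three mounts, and the open case on the right with its lid towards +x. I'll refine the slot and case positions.

```bash
cat >> h.py <<'E'
def go(x,y,z,psi=None,obs=None):
    "shift for the tool's axes (cm) and turn from the measured pose to the wanted pose"
    o=obs or robot.get_obs(); from scipy.spatial.transform import Rotation as R
    Rt=R.from_euler('xyz',o['ee_rot']); s=Rt.inv().apply(np.array([x,y,z])-o['tool_pos'])*100
    t=0 if psi is None else -((np.radians(psi)-o['ee_rot'][2]+np.pi)%(2*np.pi)-np.pi)
    print('shift',s.round(2),'turn',round(t,3))
E
python3 - <<'E'
from h import *
for n in('top','scene'):
    z=np.load(f'{n}0.npz');p=z['p'];g=cv2.GaussianBlur(p,(0,0),.6).max(-1)
    W0=ray(n,[(u,v) for v in range(480) for u in range(640)],.022).reshape(480,640,3)
    ap=(abs(W0[...,0]-.545)<.15)&(abs(W0[...,1]-.323)<.075)
    # dark mask
    dk=(ap&(g<45)).astype(np.uint8)
    cn,h=cv2.findContours(dk,cv2.RETR_CCOMP,cv2.CHAIN_APPROX_NONE)
    for c,hh in zip(cn,h[0]):
        if cv2.contourArea(c)<100: continue
        r=cv2.minAreaRect((ray(n,c.reshape(-1,2),.022)[:,:2]*1000).astype(np.float32))
        print(n,'hole' if hh[3]>=0 else 'outer',np.round(r[0],1),np.round(r[1],1),round(r[2],1))
    W=cloud(n,z['d']);X,Y,Z=np.moveaxis(W,-1,0)
    k=(abs(X-.51)<.15)&(abs(Y+.32)<.12)&(z['d']>0)
    kr=k&(Z>.026)&(Z<.045); kf=k&(Z>0.002)&(Z<.012)&(p.min(-1)>100)
    for nm,q in(('rim',kr),('floor',kf)): print(n,nm,np.percentile(W[q][:,:2],[2,50,98],axis=0).round(3).tolist(),q.sum())
v=np.load('top0.npz')['p'].max(-1); print(v[232:246:4,138:192])
go(.484,-.107,.13,-21.2)
E
```

```text
top outer [558. 328.] [236.7  99.7] 2.3
top hole [474.7 325.1] [49.6 61.8] 0.5
top hole [539.4 324.7] [49.8 60. ] 0.8
top hole [604.1 326.4] [49.5 58.3] 0.8
top rim [[0.426, -0.394], [0.561, -0.322], [0.621, -0.248]] 1070
top floor [[0.436, -0.388], [0.519, -0.323], [0.606, -0.25]] 3250
scene outer [668.8 333.6] [30.9 90.8] 0.5
scene rim [[0.426, -0.392], [0.535, -0.314], [0.623, -0.244]] 944
scene floor [[0.377, -0.431], [0.51, -0.317], [0.649, -0.205]] 2262
[[128 127 125 110  73  35  23  24  24  24  22  22  23  22  22  22  23  23
   23  23  23  22  24  23  24  22  24  22  23  25  25  25  24  24  26  26
   25  26  27  25  24  23  24  24  23  23  19  18  39  67  85  90  91  92]
 [136 136 134 118  78  36  24  24  23  21  18  15  24  41  51  56  63  74
   79  80  80  80  82  82  83  83  83  82  83  83  83  84  83  84  84  84
   83  83  79  65  43  27  24  25  25  24  22  19  41  70  88  94  95  95]
 [143 143 141 124  82  40  23  23  23  23  19  17  26  43  54  57  66  78
   83  84  84  84  84  84  84  84  84  84  84  85  85  85  85  84  85  84
   84  85  80  66  44  27  24  25  25  25  20  19  39  67  83  88  90  90]
 [144 143 141 124  83  40  24  24  23  21  18  16  26  43  54  58  61  69
   79  84  83  83  85  84  85  84  85  85  85  85  84  84  84  84  84  85
   84  84  80  67  44  29  24  25  25  24  20  20  39  66  83  89  89  89]]
shift [ 39.41 -24.89   7.5 ] turn 0.804
```

>>> servo_tool:
  series: "-1 39.4 -24.9 7.5 0.804;-1 39.4 -24.9 7.5 0.804;-1 39.4 -24.9 7.5 0.804;-1 39.4 -24.9 7.5 0.804;-1 39.4 -24.9 7.5 0.804;-1 39.4 -24.9 7.5 0.804;-1 39.4 -24.9 7.5 0.804;-1 39.4 -24.9 7.5 0.804;-1 39.4 -24.9 7.5 0.804;-1 39.4 -24.9 7.5 0.804;-1 39.4 -24.9 7.5 0.804;-1 39.4 -24.9 7.5 0.804;-1 39.4 -24.9 7.5 0.804;-1 39.4 -24.9 7.5 0.804;-1 39.4 -24.9 7.5 0.804"

```text
time: 1.35
tool_pos: [0.4836, -0.1078, 0.1301]
ee_rot: [3.141, 0.001, -0.37]
wrist_force: [0.3, -0.2, 0.5]
width: 0.0939
```

Run:
```python
from h import *
print(ray('top',[(164.1,240),(142,240),(185,240)],.022).round(4))
# scene view: slot floors (grey in black), mouth plane
z=np.load('scene0.npz');p=z['p'];g=p.max(-1)
W0=ray('scene',[(u,v) for v in range(480) for u in range(640)],.022).reshape(480,640,3)
m=(abs(W0[...,0]-.545)<.12)&(abs(W0[...,1]-.325)<.04)&(g>40)
for c in cv2.findContours(m.astype(np.uint8),0,cv2.CHAIN_APPROX_NONE)[0]:
    if cv2.contourArea(c)<100: continue
    r=cv2.minAreaRect((ray('scene',c.reshape(-1,2),.022)[:,:2]*1000).astype(np.float32)); print('scene slot',np.round(r[0],1),np.round(r[1],1),round(r[2],1))
go(.484,-.107,.016,-21.2)
p,d=snapshot('top');cv2.imwrite('pics/g.png',cv2.resize(p[150:350,240:480],None,fx=3,fy=3)[...,::-1])
```

```text
[[0.5485 0.3267 0.022 ]
 [0.5495 0.374  0.022 ]
 [0.5476 0.2819 0.022 ]]
scene slot [545. 325.] [239.7  80. ] 0.1
shift [ 0.02 -0.1  11.41] turn 0.0
```

View pics/g.png

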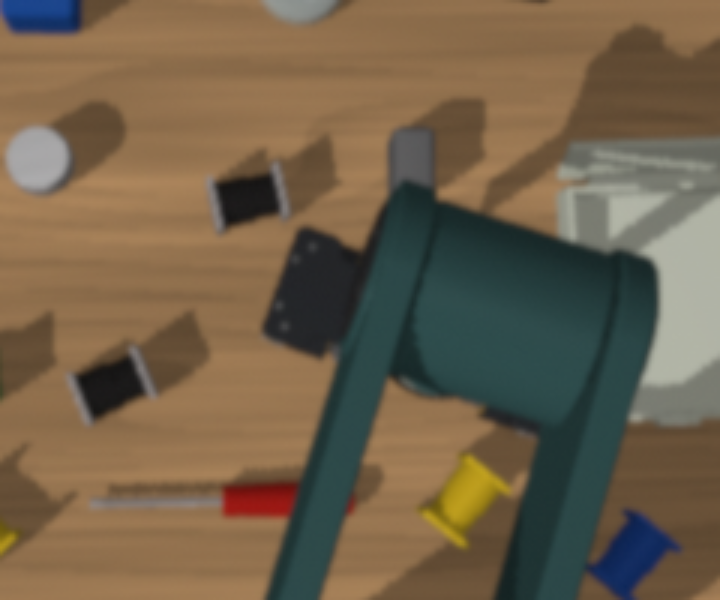

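The gripper sits over mount C, seen around (390,290) in the crop, and hides it. The surroundings are undisturbed. I'll go down and squeeze slowly.

>>> servo_tool:
  series: "-1 0 -0.1 4 0;-1 0 -0.1 8 0;-1 0 -0.1 10.4 0;-0.8 0 -0.1 11.4 0;-0.6 0 -0.1 11.4 0;-0.4 0 -0.1 11.4 0;-0.3 0 -0.1 11.4 0;-0.25 0 -0.1 11.4 0;-0.2 0 -0.1 11.4 0;-0.15 0 -0.1 11.4 0;-0.1 0 -0.1 11.4 0;-0.05 0 -0.1 11.4 0;0 0 -0.1 11.4 0;0.1 0 -0.1 11.4 0;0.2 0 -0.1 11.4 0;0.3 0 -0.1 11.4 0;0.3 0 -0.1 11.4 0;0.3 0 -0.1 11.4 0"

```text
time: 2.9
tool_pos: [0.4854, -0.1073, 0.0179]
ee_rot: [3.141, -0.003, -0.37]
wrist_force: [-0.3, -1.9, 5.9]
width: 0.0448
```

Run:
```python
from h import *
print(robot.get_obs()['width'],robot.get_obs()['time'])
go(.484,-.107,.10); go(.54,.3265,.10,0.9); go(.475,-.322,.1,0.5)
```

```text
0.04478013389929383 2.9
shift [-0.12  0.03 -8.21] turn 0
shift [-10.58 -42.41  -8.27] turn -0.386
shift [ 6.81 20.4  -8.17] turn -0.379
```

It squeezed to 44.8 mm, about 9 mm of give, so this mount is soft and goes to the case.

>>> servo_tool:
  series: "0.3 0 0 -1.5 0;0.3 0 0 -5 0;0.3 0 0 -8.2 0;0.3 1 3 -8.2 -0.1;0.3 2.2 6.5 -8.2 -0.2;0.3 3.4 10 -8.2 -0.3;0.3 4.5 13.5 -8.2 -0.379;0.3 5.7 17 -8.2 -0.379;0.3 6.8 20.4 -8.2 -0.379;0.3 6.8 20.4 -8.2 -0.379;0.3 6.8 20.4 -8.2 -0.379"

```text
time: 3.82
tool_pos: [0.4731, -0.3223, 0.097]
ee_rot: [-3.139, 0.002, 0.006]
wrist_force: [0.7, 0.4, -1.1]
width: 0.0439
```

Run:
```python
from h import *
o=robot.get_obs();print(o['tool_pos'],o['width'],o['wrist_force'])
go(.475,-.32,.0235,0.5)
```

```text
[ 0.47309724 -0.32225656  0.09700848] 0.043862678407725786 [ 0.74920976  0.43406404 -1.10559715]
shift [ 0.2  -0.21  7.35] turn -0.003
```

>>> servo_tool:
  series: "0.3 0.2 -0.2 2.5 0;0.3 0.2 -0.2 5 0;0.3 0.2 -0.2 6.3 0;0.3 0.2 -0.2 7 0;0.3 0.2 -0.2 7.4 0;0.3 0.2 -0.2 7.4 0;0.3 0.2 -0.2 7.4 0"

```text
time: 4.4
tool_pos: [0.4766, -0.3192, 0.0254]
ee_rot: [3.141, -0.001, 0.01]
wrist_force: [0.3, -0.0, -0.8]
width: 0.0434
```

>>> servo_tool:
  series: "0.3 0 0 0.1 0;0.3 0 0 0.2 0;0.3 0 0 0.2 0;0.3 0 0 0.2 0"

```text
time: 4.73
tool_pos: [0.4762, -0.3196, 0.023]
ee_rot: [3.141, -0.001, 0.009]
wrist_force: [0.5, -0.3, -1.6]
width: 0.0437
```

>>> servo_tool:
  series: "0.3 0 0 0.1 0;0.3 0 0 0.2 0;0.3 0 0 0.2 0"

```text
time: 4.98
tool_pos: [0.4762, -0.3197, 0.022]
ee_rot: [3.141, -0.001, 0.009]
wrist_force: [-1.6, 0.2, 5.0]
width: 0.0436
```

Touchdown, with wrist z force at 5 N. I'll release gently and rise.

>>> servo_tool:
  series: "0.05 0 0 0 0;0 0 0 0 0;-0.05 0 0 0 0;-0.1 0 0 0 0;-0.15 0 0 0 0;-0.2 0 0 0 0;-0.28 0 0 0 0;-0.36 0 0 0 0;-0.4 0 0 0 0;-0.4 0 0 0 0;-0.4 0 0 -2 0;-0.4 0 0 -4.5 0;-0.6 0 0 -8 0;-1 0 0 -10 0"

```text
time: 6.15
tool_pos: [0.4768, -0.3198, 0.1235]
ee_rot: [3.14, -0.003, 0.009]
wrist_force: [0.1, -0.5, 1.4]
width: 0.0761
```

Run:
```python
from h import *
o=robot.get_obs();print(o['width'],o['wrist_force'])
go(.592,-.016,.12,11.9)
```

```text
0.07609076604071315 [ 0.07280929 -0.47253018  1.38677589]
shift [ 11.8  -30.27   0.33] turn -0.199
```

>>> servo_tool:
  series: "-1 1.4 -3.8 0.3 -0.05;-1 2.8 -7.6 0.3 -0.1;-1 4.2 -11.4 0.3 -0.15;-1 5.6 -15 0.3 -0.199;-1 7.2 -19 0.3 -0.199;-1 8.7 -22.7 0.3 -0.199;-1 10.2 -26.5 0.3 -0.199;-1 11.8 -30.3 0.3 -0.199;-1 11.8 -30.3 0.3 -0.199;-1 11.8 -30.3 0.3 -0.199;-1 11.8 -30.3 0.3 -0.199;-1 11.8 -30.3 0.3 -0.199"

```text
time: 7.15
tool_pos: [0.5908, -0.0165, 0.1172]
ee_rot: [3.141, 0.001, 0.206]
wrist_force: [-0.3, -0.4, -0.6]
width: 0.094
```

Run:
```python
from h import *
p,d=snapshot('scene');cv2.imwrite('pics/s1.png',cv2.resize(p[130:330,150:410],None,fx=3,fy=3)[...,::-1])
from meas import *
p,d=snapshot('top');mounts(p,d,[(.476,-.32)])
go(.592,-.016,.017,11.9)
```

```text
top ctr [ 475.8 -319. ] size [59.  38.5] long-axis deg 88.8 ztop 0.0398 452
shift [ 0.13 -0.06 10.04] turn -0.002
```

View pics/s1.png

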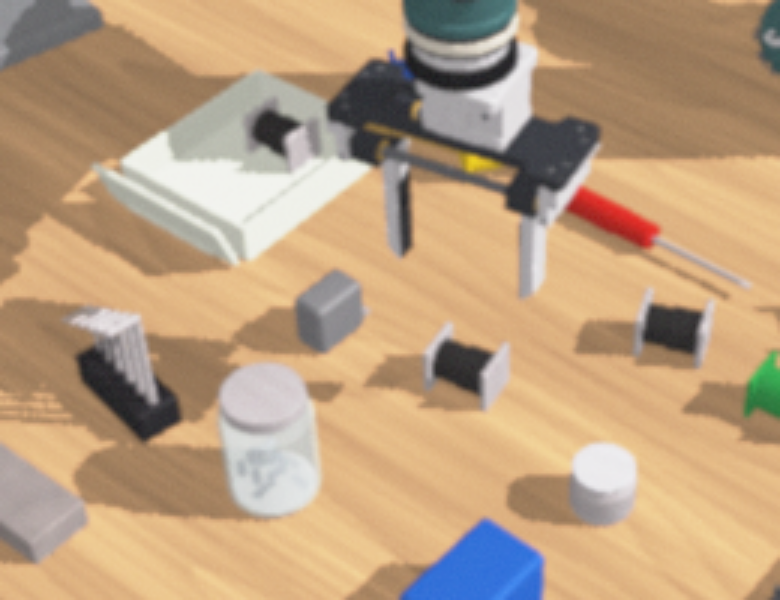

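The soft mount stands upright in the case at (285,135), and the gripper is above mount A at (465,365). The camera and TCP agree to about 1 mm. I'll squeeze A.

>>> servo_tool:
  series: "-1 0.1 0 4 0;-1 0.1 0 7.5 0;-1 0.1 0 9.3 0;-0.8 0.1 0 10 0;-0.6 0.1 0 10 0;-0.4 0.1 0 10 0;-0.3 0.1 0 10 0;-0.25 0.1 0 10 0;-0.2 0.1 0 10 0;-0.15 0.1 0 10 0;-0.1 0.1 0 10 0;-0.05 0.1 0 10 0;0 0.1 0 10 0;0.1 0.1 0 10 0;0.2 0.1 0 10 0;0.3 0.1 0 10 0;0.3 0.1 0 10 0;0.3 0.1 0 10 0"

```text
time: 8.75
tool_pos: [0.5931, -0.0153, 0.0187]
ee_rot: [3.141, -0.002, 0.208]
wrist_force: [-1.4, -0.4, 5.3]
width: 0.0513
```

Run:
```python
from h import *
print(robot.get_obs()['width'],robot.get_obs()['time'])
go(.54,.3265,.10,0.9); go(.552,-.32,.1,0.5)
```

```text
0.051277441673315584 8.75
shift [  1.87 -34.53  -8.16] turn 0.192
shift [-10.29  28.97  -8.13] turn 0.199
```

It squeezed to 51.3 mm, about 2.7 mm of give, so this mount is firm and goes to slot 2.

>>> servo_tool:
  series: "0.3 0 0 -1.5 0;0.3 0 0 -5 0;0.3 0 0 -8.2 0;0.3 0.2 -3.5 -8.2 0.05;0.3 0.4 -7 -8.2 0.1;0.3 0.6 -10.5 -8.2 0.15;0.3 0.8 -14 -8.2 0.192;0.3 1 -17.5 -8.2 0.192;0.3 1.2 -21 -8.2 0.192;0.3 1.4 -24.5 -8.2 0.192;0.3 1.6 -28 -8.2 0.192;0.3 1.8 -31.5 -8.2 0.192;0.3 1.9 -34.5 -8.2 0.192;0.3 1.9 -34.5 -8.2 0.192;0.3 1.9 -34.5 -8.2 0.192;0.3 1.9 -34.5 -8.2 0.192"

```text
time: 10.08
tool_pos: [0.5391, 0.3257, 0.0982]
ee_rot: [3.14, 0.002, 0.016]
wrist_force: [-0.5, 0.3, -1.9]
width: 0.0509
```

Run:
```python
from h import *
o=robot.get_obs();print(o['width'],o['wrist_force'])
go(.5395,.3265,.044,0.9)
```

```text
0.050896884260001204 [-0.49070515  0.30797738 -1.91358122]
shift [ 0.05 -0.09  5.42] turn 0.0
```

>>> servo_tool:
  series: "0.3 0 -0.1 2.5 0;0.3 0 -0.1 4.5 0;0.3 0 -0.1 5.3 0;0.3 0 -0.1 5.3 0;0.3 0 -0.1 5.3 0;0.3 0 -0.1 5.3 0"

```text
time: 10.58
tool_pos: [0.5408, 0.3271, 0.0479]
ee_rot: [-3.141, -0.002, 0.015]
wrist_force: [0.8, 0.1, -1.4]
width: 0.0506
```

Run:
```python
from h import *
p,d=snapshot('scene');cv2.imwrite('pics/s2.png',cv2.resize(p[230:380,370:520],None,fx=4,fy=4,interpolation=cv2.INTER_CUBIC)[...,::-1])
go(.5395,.3265,.044,0.9)
```

```text
shift [-0.14  0.09  0.43] turn -0.001
```

View pics/s2.png

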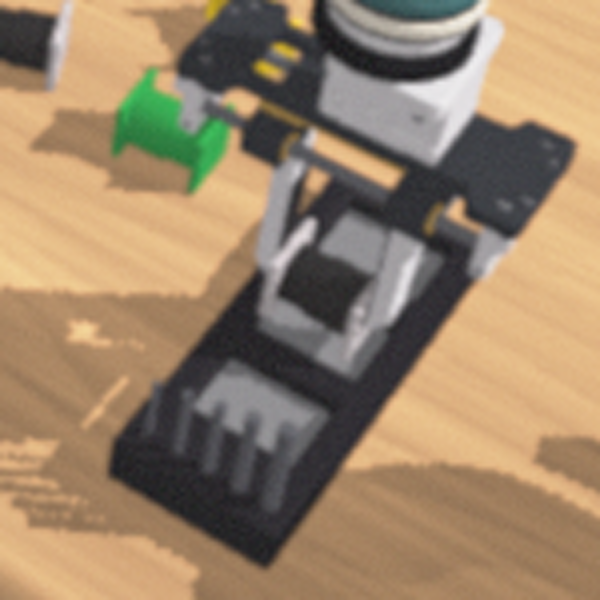

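The mount hangs over slot 2 at (320,290) in the crop, lined up with it. I'll lower it.

>>> servo_tool:
  series: "0.3 -0.1 0.1 0.3 0;0.3 -0.1 0.1 0.6 0;0.3 -0.1 0.1 0.9 0;0.3 -0.1 0.1 1.2 0;0.3 -0.1 0.1 1.4 0;0.3 -0.1 0.1 1.5 0;0.3 -0.1 0.1 1.5 0"

```text
time: 11.22
tool_pos: [0.5384, 0.3263, 0.0309]
ee_rot: [3.141, 0.001, 0.016]
wrist_force: [0.2, -0.1, -1.4]
width: 0.0507
```

Free entry. The last 2–3 mm now.

>>> servo_tool:
  series: "0.3 0 0 0.1 0;0.3 0 0 0.2 0;0.3 0 0 0.3 0;0.3 0 0 0.3 0;0.3 0 0 0.3 0"

```text
time: 11.63
tool_pos: [0.5388, 0.3264, 0.0288]
ee_rot: [-3.141, -0.0, 0.016]
wrist_force: [0.2, -0.0, -0.2]
width: 0.0506
```

>>> servo_tool:
  series: "0.3 0 0 0.1 0;0.3 0 0 0.1 0;-0.05 0 0 0.1 0;-0.08 0 0 0.1 0;-0.12 0 0 0.1 0;-0.15 0 0 0.1 0;-0.2 0 0 0.1 0;-0.28 0 0 0.1 0;-0.36 0 0 0.1 0;-0.4 0 0 0.1 0;-0.4 0 0 0.1 0;-0.4 0 0 -2 0;-0.4 0 0 -4.5 0;-0.6 0 0 -8 0;-1 0 0 -9.5 0"

```text
time: 12.88
tool_pos: [0.5404, 0.327, 0.128]
ee_rot: [-3.139, -0.006, 0.016]
wrist_force: [-0.8, -0.1, 0.4]
width: 0.0758
```

Run:
```python
from h import *
go(.4605,.084,.12,22)
```

```text
shift [-8.37 24.18  0.69] turn -0.368
```

>>> servo_tool:
  series: "-1 -1.3 3.6 0.3 -0.06;-1 -2.6 7.2 0.3 -0.15;-1 -3.8 11 0.3 -0.25;-1 -5.1 14.6 0.3 -0.368;-1 -6.5 18.5 0.3 -0.368;-1 -7.6 22 0.3 -0.368;-1 -8.4 24.2 0.6 -0.368;-1 -8.4 24.2 0.6 -0.368;-1 -8.4 24.2 0.6 -0.368;-1 -8.4 24.2 0.6 -0.368;-1 -8.4 24.2 0.6 -0.368"

```text
time: 13.8
tool_pos: [0.459, 0.0841, 0.1176]
ee_rot: [-3.141, -0.001, 0.385]
wrist_force: [-0.5, 0.4, -0.0]
width: 0.0941
```

Run:
```python
from meas import *
p,d=snapshot('top');mounts(p,d,[(.54,.3265)])
p,d=snapshot('scene');cv2.imwrite('pics/s3.png',cv2.resize(p[190:380,330:530],None,fx=3,fy=3,interpolation=cv2.INTER_CUBIC)[...,::-1])
go(.4605,.084,.017,22)
```

```text
top ctr [543.6 327.2] size [47.1 73.7] long-axis deg 90.9 ztop 0.0447 518
shift [ 0.14  0.07 10.04] turn 0.002
```

View pics/s3.png

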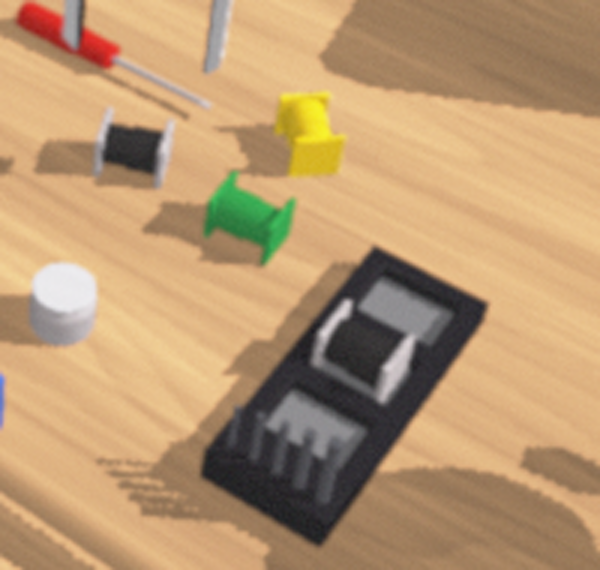

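The firm mount is seated in slot 2 at (365,345) in the crop. Mount B is at (135,148) below the gripper. I'll squeeze B.

>>> servo_tool:
  series: "-1 0.1 0.1 4 0;-1 0.1 0.1 7.5 0;-1 0.1 0.1 9.3 0;-0.8 0.1 0.1 10 0;-0.6 0.1 0.1 10 0;-0.4 0.1 0.1 10 0;-0.3 0.1 0.1 10 0;-0.25 0.1 0.1 10 0;-0.2 0.1 0.1 10 0;-0.15 0.1 0.1 10 0;-0.1 0.1 0.1 10 0;-0.05 0.1 0.1 10 0;0 0.1 0.1 10 0;0.1 0.1 0.1 10 0;0.2 0.1 0.1 10 0;0.3 0.1 0.1 10 0;0.3 0.1 0.1 10 0;0.3 0.1 0.1 10 0"

```text
time: 15.4
tool_pos: [0.4607, 0.0828, 0.0186]
ee_rot: [3.141, -0.002, 0.384]
wrist_force: [-0.3, 1.7, 6.3]
width: 0.0506
```

Run:
```python
from h import *
print(robot.get_obs()['width'],robot.get_obs()['time'])
go(.4745,.3255,.10,0.9); go(.549,-.32,.1,0.5)
```

```text
0.05060107446161915 15.4
shift [ 10.39 -21.99  -8.12] turn 0.368
shift [-6.87 40.66 -8.14] turn 0.375
```

It squeezed to 50.6 mm, so this one is firm too and goes to slot 1.

>>> servo_tool:
  series: "0.3 0 0 -1.5 0;0.3 0 0 -5 0;0.3 0 0 -8.1 0;0.3 1.5 -3.1 -8.1 0.06;0.3 3 -6.2 -8.1 0.15;0.3 4.5 -9.4 -8.1 0.25;0.3 6 -12.5 -8.1 0.32;0.3 7.5 -15.7 -8.1 0.368;0.3 9 -18.9 -8.1 0.368;0.3 10.4 -22 -8.1 0.368;0.3 10.4 -22 -8.1 0.368;0.3 10.4 -22 -8.1 0.368;0.3 10.4 -22 -8.1 0.368"

```text
time: 16.48
tool_pos: [0.4734, 0.3245, 0.0974]
ee_rot: [3.139, 0.002, 0.016]
wrist_force: [-1.0, -0.4, -1.7]
width: 0.0507
```

Run:
```python
from h import *
o=robot.get_obs();print(o['width'],o['wrist_force'])
go(.474,.3255,.047,0.9)
```

```text
0.05069111233767542 [-1.03119694 -0.41769937 -1.71163206]
shift [ 0.07 -0.11  5.04] turn 0.0
```

>>> servo_tool:
  series: "0.3 0 -0.1 2.5 0;0.3 0 -0.1 4.2 0;0.3 0 -0.1 4.9 0;0.3 0 -0.1 4.9 0;0.3 0 -0.1 4.9 0;0.3 0 -0.1 4.9 0"

```text
time: 16.98
tool_pos: [0.4749, 0.3262, 0.0508]
ee_rot: [-3.141, -0.002, 0.015]
wrist_force: [-0.3, 0.5, -1.2]
width: 0.0507
```

Run:
```python
from h import *
p,d=snapshot('scene');cv2.imwrite('pics/s4.png',cv2.resize(p[230:380,370:520],None,fx=4,fy=4,interpolation=cv2.INTER_CUBIC)[...,::-1])
go(.474,.3255,.031,0.9)
```

```text
shift [-0.1   0.1   2.01] turn -0.001
```

View pics/s4.png

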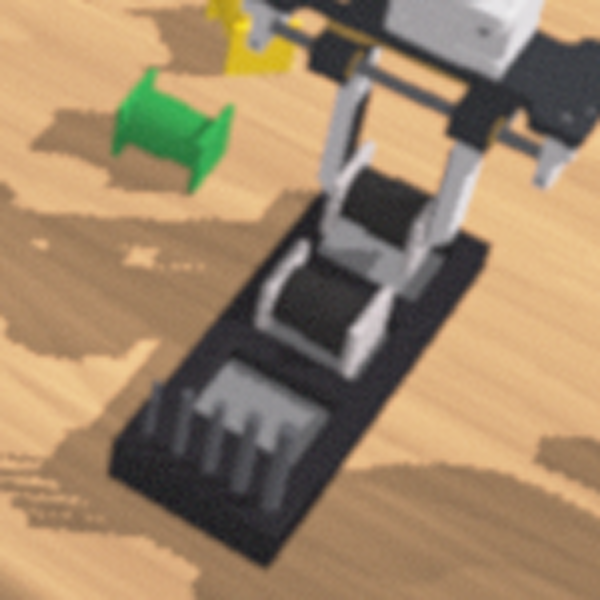

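Mount B hangs over slot 1 at (380,215), lined up, with the seated one beside it. I'll lower it.

>>> servo_tool:
  series: "0.3 0 0 0.4 0;0.3 0 0 0.8 0;0.3 0 0 1.1 0;0.3 0 0 1.4 0;0.3 0 0 1.6 0;0.3 0 0 1.75 0;0.3 0 0 1.75 0;0.3 0 0 1.75 0"

```text
time: 17.7
tool_pos: [0.4738, 0.3264, 0.0318]
ee_rot: [3.141, 0.0, 0.016]
wrist_force: [-0.2, 0.1, -1.2]
width: 0.0507
```

>>> servo_tool:
  series: "0.3 0 0 0.1 0;0.3 0 0 0.2 0;0.3 0 0 0.3 0;0.3 0 0 0.4 0;0.3 0 0 0.4 0;0.3 0 0 0.4 0"

```text
time: 18.2
tool_pos: [0.4739, 0.3265, 0.0286]
ee_rot: [-3.142, -0.0, 0.016]
wrist_force: [-1.8, -0.9, 3.1]
width: 0.0501
```

On the floor: z 0.0286, the same as the first one, with 3 N of support. I'll release.

>>> servo_tool:
  series: "-0.05 0 0 0 0;-0.08 0 0 0 0;-0.12 0 0 0 0;-0.15 0 0 0 0;-0.2 0 0 0 0;-0.28 0 0 0 0;-0.36 0 0 0 0;-0.4 0 0 0 0;-0.4 0 0 0 0;-0.4 0 0 -2 0;-0.4 0 0 -4.5 0;-0.6 0 0 -8 0;-0.6 0 12 -12 0;-0.6 -5 20 -12 0;-0.6 -5 25 -12 0;-0.6 -5 28 -12 0;-0.6 -5 28 -12 0;-0.6 -5 28 -12 0;-0.6 -5 28 -12 0"

```text
time: 19.78
tool_pos: [0.4275, 0.0437, 0.1483]
ee_rot: [3.141, -0.001, 0.016]
wrist_force: [1.0, 0.6, 0.9]
width: 0.0751
```

Run:
```python
from meas import *
z0=np.load('top0.npz')['p']
p,d=snapshot('top');cv2.imwrite('pics/t5.png',np.hstack([p[170:310,130:330],p[170:310,400:520]]).repeat(2,0).repeat(2,1)[...,::-1])
W=cloud('top',d)
for nm,g in(('s1',(.474,.3265)),('s2',(.539,.3265)),('case',(.476,-.32))):
    k=(abs(W[...,0]-g[0])<.018)&(abs(W[...,1]-g[1])<.035)&(d>0)&(W[...,2]>.03)
    print(nm,'top z',np.percentile(W[k][:,2],[10,50,90]).round(4),'mid',np.percentile(W[k][:,:2],[1,99],axis=0).mean(0).round(4))
o=robot.get_obs();print(o['tool_pos'],o['width'],o['time'])
```

```text
s1 top z [0.0359 0.0438 0.0492] mid [0.474  0.3256]
s2 top z [0.0366 0.0444 0.0494] mid [0.5392 0.3262]
case top z [0.0332 0.0391 0.0437] mid [ 0.4759 -0.3202]
[0.42727716 0.0372422  0.14908745] 0.07504452847928335 19.8333
```

View pics/t5.png

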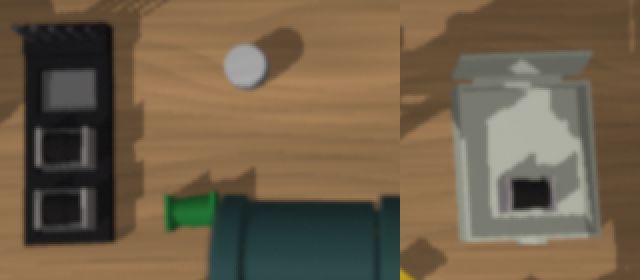

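Both firm mounts sit in slots 1 and 2, seen at (64,209) and (64,147), with equal heights. The soft one stands in the case at (530,195). The arm is clear, so I'm handing in.

```bash
python3 -c "
from bench import robot
print(robot.close_job())"
```

```text
the job is handed in; nothing more can be done
None
```

All three mounts are sorted and the job is handed in, at about 20 s on the robot's clock. No verdict was reported.

| Start position (x, y in m) | Opening under the 30 N squeeze | Give | Result | Placed |
|---|---|---|---|---|
| 0.484, -0.107 | 44.8 mm | about 9 mm | soft | case floor |
| 0.593, -0.016 | 51.3 mm | about 2.7 mm | firm | slot 2 |
| 0.461, 0.084 | 50.6 mm | about 3.4 mm | firm | slot 1 |

**Slots:** the last top view puts the two firm mounts within about 1–2 mm of my measured slot centres. Their tops are at equal height, and the tool stood at 28.6–28.8 mm at touchdown for both, which fits both being fully home.

**Case:** the soft mount stands upright, about 37 mm from the case centre in x, inside the 65 mm allowed.

**Checks that disagreed:**
- One automatic measurement of the slot 2 mount came out too large (47 x 74 mm) because it took in part of the rack. I re-measured it with a tighter window.
- The wrist force read 5–6 N upward during each squeeze; I didn't find the cause, and it had no visible effect.

I saw no bystander move in the pictures I took, but I didn't measure their positions at the end. The gripper was open and clear of everything at hand-in.

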